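# Press a vial stopper home in a hand-cranked bench press

## Robot

A 6-joint arm with a two-finger parallel gripper is mounted at the origin on a cart in front of the work surface, level with it; the furniture and walls round the work are solid. World frame = base frame: x ahead of the robot, y to its left, z up, the work surface at z = 0. Lengths are in m, angles in rad, forces in N, time in s.
With the tool pointing down it reaches from about 0.35 to 0.975 m from the base axis. Payload 4.9 kg.
Tool frame: the origin (TCP) lies at the very end of the fingers, on their centre line; the grasp point (between the pads) lies 19 mm behind it (ctrl.grasp_offset is the distance from the TCP to the grasp point, in m); z points along the fingers, y is the line along which they close (so a half turn about z gives the same grasp; the last joint's range is limited). The gripper opens to 85 mm and grips with 20 to 120 N. Pads are 22 mm wide; open, the fingers measure 114 mm over their backs; the gripper's body (76 mm by 85 mm) begins 54 mm behind the grasp point. The pads swing forward as they close: fully open they stand 13 mm farther back than shut.
Start: joints at [1.05, 0.053, 1.613, -0, 1.476, -0.119], TCP at [0.244, 0.575, 0.231] pointing down, gripper open.
Joint ranges: [-3.01, 3.01], [-1.01, 2.22], [0.06, 2.58], [-1.02, 4.17], [0.09, 2.62], [-3.14, 3.14]. Speed limits (rad/s): [2.57, 2.57, 3.14, 3.14, 3.14, 3.14].

## Interface

Orientations are given as a rotation vector (axis times angle).
In Python, from station import ctrl, optics gives the robot as it stands.
- The arm moves only by the shell command python3 -m handwheel 'ROWS' [OPENING] [FORCE]. ROWS is JSON, a list of rows, each an object of numbers: "tx", "ty", "tz": the shift along the tool's x, y, z in mm; "roll": the turn about the tool's z in rad. A call has 1 to 12 rows; each row shifts and turns the commanded pose from where the row before left it, along the tool's axes as they then stand; what a row does not reach is not made up. A row lasts 1/12 s, in which the tool goes at most 41.7 mm and 7.16 degrees, less where a joint would pass 70% of its speed; a pose out of reach is approached as far as the arm can. A call with a gripper value outside its range is refused whole. OPENING is the finger opening in mm, from 0 to 85.4, set as the call begins (- or left out, the last holds). The fingers move at their own pace and stop on an object; FORCE is the grip in N (left out, the last holds). Time passes only in rows, so rows that do not move let the fingers close. It gives the time, the measured TCP pose, the force, the opening and the grip force at its end, in the units of the state.
- ctrl.get_obs(): the state, without advancing time (a new reading comes with each control period).
- optics.get_image(name): name is "side" or "top"; returns (picture, depth): 480x640x3 uint8, red, green, blue; 480x640 float32, m along the optical axis (not along the pixel's ray), 0 where there is no reading.
- optics.camera_params(name): a dict with "mtx" (3x3 intrinsics, pixels), "extrinsics" (4x4, takes a point from camera to world coordinates). Camera axes: x right, y down, z forward; pixel columns grow to the right and rows downward; lengths in m; the calibration is good to about 2 mm. A picture is of the moment at which its call begins. camera_params takes no time and is no camera call.
- ctrl.finish_job(): hands the job in; it is judged then, once.
The state is a dict: "t": time; "q": joint angles; "dq": joint speeds; "effort": joint torques, N m; "tool_pos": TCP position; "tool_rot": TCP orientation; "contact_force": force on the tool from outside, world axes, zero at the start; "wrist_torque": the same for the moment, N m; "opening": finger opening in m; "grip_force": force on a finger pad.
Only numpy, scipy, OpenCV 4.12 (cv2) and the standard library are available. Lean on these libraries where they do the work, as an engineer would, in place of code of your own. Each camera call takes 0.05 s, during which the arm holds its last target. There are 200 camera calls.

## Task

Finish stoppering the amber vial in the bench press: push the shuttle that carries it right in to its stop under the ram, then take the crank by its loose-turning grip and wind it clockwise until the stopper is fully home and the crank has gone firmly hard, and no further, for more would crack the glass. Then wind the crank back anticlockwise until the ram is right up at its top stop, and let go. Keep hold of the grip whenever the crank turns, leave the shuttle in, and do not disturb the things standing around.

Things in the scene. Friction and masses are not known exactly. Their poses are not given: they have to be found in the camera images.
- press: Grey bench press with a C-shaped frame, fixed to the worktop: base 235 x 112 mm, column at the back, overhanging head 142 to 172 mm up, vertical ram under the head, crank on top of it. Origin on the worktop below the spindle axis; x points from the shuttle's knob (front, towards the robot) to the column, z up. The base spans x = -130 to +105 mm, the column x = 55 to 91 mm.
- crank_axis (a point): Point on the common vertical axis of crank and ram, 212 mm above the worktop, level with the grip's middle. The ram's foot is screwed in or out to suit the vial: counted from the top stop it meets the stopper after 18 to 27 mm of travel, different each time and not known beforehand.
- crank (a joint): Turn of the steel crank on top of the head, rad, 0 to 7.7; grows clockwise seen from above and then lowers the ram, 30 mm a turn; the crank itself stays at its height. 0 is the ram's top stop, with the crank arm along the press's +y; starts at 0 to 1.6. The thread is steep: let go under load, the crank springs back.
- grip: Black upright sleeve of the crank, 20 mm thick, 48 mm long, its axis 45 mm from the crank axis. It spins freely on its pin: a gripper pointing down can hold it and go round without turning. Origin at the centre of its lower end, 188 mm above the worktop, z up; best held 28 mm above that. The crank arm lies 2 mm under the sleeve; the hub's top is 3 mm above the sleeve's lower end.
- shuttle_knob (a point): Centre of the black round knob (24 mm thick, 25 mm high, its middle 52 mm above the worktop) at the front end of the shuttle, to be held from above. It starts 160 mm in front of the spindle axis (press x = -160 mm) and stands 100 mm in front of it when the shuttle is home.
- shuttle: Flat aluminium slide between the press's rails with a white round nest (44 mm across, 16 mm high) in which the vial stands. It starts pulled out and slides 60 mm along the press's +x to a hard stop, where the nest is right under the ram; about 3 N moves it and it stays where it is left. Origin level with the worktop, under the nest's centre.
- vial: Amber glass vial, 30 mm thick, 58 mm high to the mouth, with a paper band, loose in the nest with 1 mm of play. Origin at the centre of its foot, 27 mm above the worktop, z up. Bottomed: the force at the grip climbs about 2 N per 0.06 rad. Firmly home is 70 N or more on the vial (10 to 13 N at the moving grip); 140 N (near 16 N at the grip) overloads the glass.
- stopper (a joint): How far the black rubber stopper (flange 19 mm wide, 4 mm thick) is pushed into the vial, m: starts at 0 to 0.003; at 0.008 the flange lies on the mouth (fully home). It slides under about 35 N and stays. At the grip: 1.5 N winding free, about 5 N while it slides. Read while stopped, forces are 1 to 4 N lower (free: about -2 N): stop at 9 to 12 N above the free level.
- bottle_amber: Bystander: small amber reagent bottle with black cap, 30 mm thick, 66 mm high, right of the press. Origin at its foot.
- bottle_white: Bystander: amber reagent bottle with white cap, 34 mm thick, 73 mm high, right of the press. Origin at its foot.
- forceps: Bystander: steel forceps, 124 mm long, 10 mm high, lying right of the shuttle. Origin under its middle, y along it.
- label_tape: Bystander: roll of white label tape, 60 mm across, 19 mm high, lying behind the press. Origin under its middle.
There are look-alikes about, which are no part of the job. Leave any pink or red look-alike of the vial alone.

How it is judged:
By the outcome, as a careful person would: the job done as asked, in the order asked, and still so for the second after the job is handed in, with the robot touching nothing.
It also fails if it takes over 72 s, if anything falls off the work surface, if the arm or the gripper's body presses on something with over 40 N, if the wrist force passes 120 N, or if a joint passes its speed limit or range.

## Working session

There is one attempt and no reset: what is moved stays moved. The work goes in short steps, Python scripts to look and compute and a shell command to move; the robot and the scene stay as the last step left them, time stands still between calls to the robot, and variables do not carry over. Pictures are saved under pics/ and viewed, at most 10 in all, crops included, and the job is handed in when it is done.

```bash
ls; mkdir -p pics; python3 - <<'E'
from station import ctrl, optics
import cv2,numpy as np
for n in("top","side"):
    p,d=optics.get_image(n); cv2.imwrite(f"pics/{n}0.png",p[...,::-1]); np.savez(f"{n}0.npz",p=p,d=d)
    c=optics.camera_params(n); print(n,c["mtx"].tolist(),np.round(c["extrinsics"],3).tolist())
o=ctrl.get_obs();print(o)
E
```

```text
pics
top [[542.3352227813696, 0.0, 315.3230143862976], [0.0, 542.3352227813696, 239.18998103999027], [0.0, 0.0, 1.0]] [[0.019, -0.987, 0.158, 0.341], [-1.0, -0.016, 0.02, -0.388], [-0.017, -0.158, -0.987, 1.274], [0.0, 0.0, 0.0, 1.0]]
side [[589.279009023736, 0.0, 319.0483472226073], [0.0, 589.279009023736, 237.2667675713567], [0.0, 0.0, 1.0]] [[-0.986, -0.083, 0.142, 0.371], [-0.163, 0.588, -0.792, 0.366], [-0.018, -0.805, -0.593, 0.691], [0.0, 0.0, 0.0, 1.0]]
{'t': 0.1, 'q': array([ 1.05003373e+00,  5.33160886e-02,  1.61421005e+00, -7.02408159e-07,
        1.47601015e+00, -1.19001414e-01]), 'dq': array([-0.00022896, -0.00125191, -0.00383468,  0.00036106, -0.00177628,
       -0.00020982]), 'effort': array([ 2.21476403e-04, -3.94910109e+01, -3.71362638e+01, -9.41567669e-05,
        3.94547664e-03,  2.56882379e-05]), 'tool_pos': array([0.2441052 , 0.57471839, 0.23013844]), 'tool_rot': array([-6.26727000e-01, -3.07781962e+00,  2.89795646e-03]), 'contact_force': array([-0.37027016, -0.11885504,  0.42261711]), 'wrist_torque': array([-0.03109206, -0.04970725,  0.02099308]), 'grip_force': 0.0, 'opening': 0.08520555519224245}
```

View pics/top0.png

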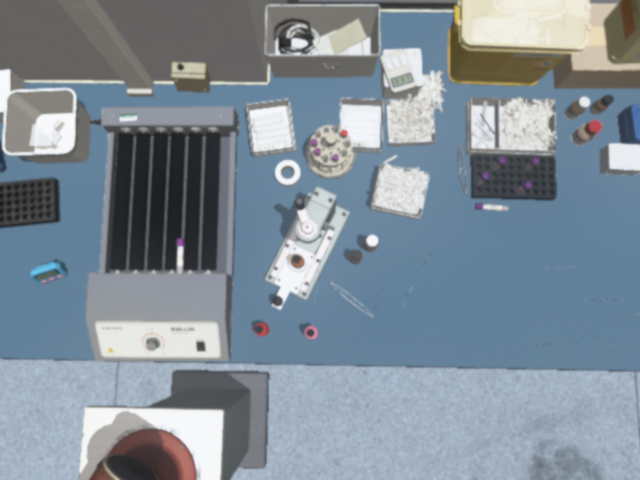

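View pics/side0.png

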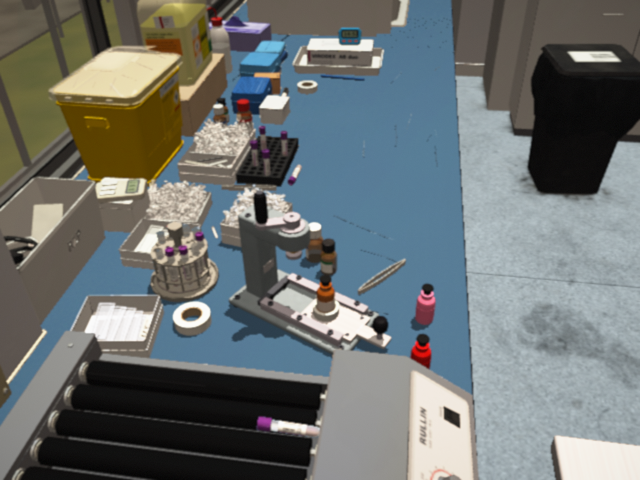

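Top view: the knob is at (277,300), the vial on the shuttle at (297,261), the crank hub at (308,228) and the grip at (299,202). The look-alikes are a red vial at (261,329) and a pink one at (311,332). The bystander bottles are at (355,257) and (372,242), the forceps at (352,300) and the tape at (288,172). Side view: grip at (261,207), knob at (380,325), vial at (325,295). For the vial I choose (297,261), because it stands in the shuttle's white nest.

```bash
cat > h.py <<'E'
import numpy as np,cv2
from station import ctrl,optics
def ray(n,uv,z):
    c=optics.camera_params(n);K,E=c["mtx"],c["extrinsics"]
    d=E[:3,:3]@np.linalg.inv(K)@np.array([uv[0],uv[1],1.]);o=E[:3,3]
    return o+d*(z-o[2])/d[2]
def cloud(n,d):
    c=optics.camera_params(n);K,E=c["mtx"],c["extrinsics"]
    v,u=np.mgrid[:480,:640]
    P=np.stack([(u-K[0,2])/K[0,0]*d,(v-K[1,2])/K[1,1]*d,d],-1)
    return P@E[:3,:3].T+E[:3,3]
def dark(n,p,box,th=60):
    x0,y0,x1,y1=box;m=np.zeros(p.shape[:2],np.uint8)
    m[y0:y1,x0:x1]=(p[y0:y1,x0:x1].max(-1)<th)
    k,l,s,c=cv2.connectedComponentsWithStats(m)
    return sorted([(int(s[i][4]),s[i][:4].tolist(),c[i].round(1).tolist(),l==i) for i in range(1,k)],key=lambda a:-a[0])[:2]
E
python3 - <<'E'
from h import *
B={"top":{"knob":(262,288,290,312),"grip":(288,190,312,216)},"side":{"knob":(366,310,395,345),"grip":(248,185,275,228)}}
for n in B:
    f=np.load(n+"0.npz");p,d=f["p"],f["d"];P=cloud(n,d)
    for k,b in B[n].items():
        for a,bb,c,m in dark(n,p,b):
            if a<15: continue
            Q=P[m&(d>0)]; print(n,k,a,bb,c,"cloud med",np.median(Q,0).round(3),"zmax",np.percentile(Q[:,2],[5,50,95]).round(3),"top mean",Q[Q[:,2]>np.percentile(Q[:,2],60)].mean(0).round(3),"ray",ray(n,c,.0645 if k=="knob" else .236).round(3))
t=np.load("top0.npz")["p"];s=np.load("side0.npz")["p"]
a=cv2.resize(t[180:320,250:390],(560,560),interpolation=3)
cv2.imwrite("pics/crop.png",a[...,::-1])
E
```

```text
side knob 203 [372, 316, 16, 19] [379.8, 324.8] cloud med [ 0.395 -0.273  0.059] zmax [0.047 0.059 0.064] top mean [ 0.395 -0.278  0.063] ray [ 0.395 -0.267  0.064]
side grip 328 [254, 193, 13, 31] [260.3, 207.9] cloud med [ 0.58  -0.325  0.218] zmax [0.195 0.218 0.237] top mean [ 0.58  -0.326  0.232] ray [ 0.572 -0.299  0.236]
```

View pics/crop.png

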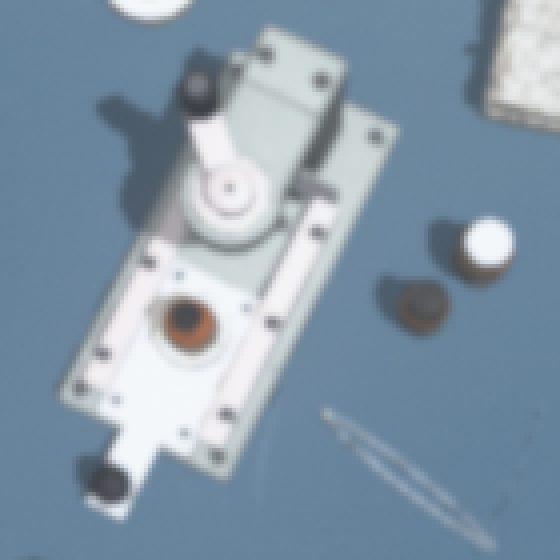

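The crop shows the knob top at crop (109,480), grip top near (198,88) and hub centre at (230,188). The vial is in the white nest, amber with a black stopper, so the choice holds.

```bash
python3 - <<'E'
from h import *
f=np.load("top0.npz");p,d=f["p"],f["d"];P=cloud("top",d)
B={"knob":(264,288,290,312,.05,.07,.0645,80),"grip":(288,190,312,216,.2,.25,.236,90)}
for k,b in B.items():
    S=P[b[1]:b[3],b[0]:b[2]];c=p[b[1]:b[3],b[0]:b[2]]
    m=(S[...,2]>b[4])&(S[...,2]<b[5])&(c.max(-1)<b[7]+30)
    v,u=np.nonzero(m);Q=S[m]
    print(k,len(Q),"bbox",Q.min(0).round(3),Q.max(0).round(3),"med",np.median(Q,0).round(3),"px",u.mean()+b[0],v.mean()+b[1],ray("top",(u.mean()+b[0],v.mean()+b[1]),b[6]).round(3))
print("hub",ray("top",(307.5,227),.191).round(4))
# side cylinder axis: px mid cast to heights
print("side knob mid",ray("side",(379.8,325),.054).round(4))
S=P[185:260,270:340];m=(S[...,2]>.18)&(S[...,2]<.2)
print("hub+arm", m.sum(), S[m].mean(0).round(3))
v,u=np.nonzero(m);print((u+270).min(),(u+270).max(),(v+185).min(),(v+185).max())
k=ray("top",(277.2,300.2),.0645);h=ray("top",(307.5,227),.191);g=ray("top",(299.5,201.5),.236)
x=(h-k)[:2];print(k,h,g,"dist",np.hypot(*x),"yaw",np.arctan2(x[1],x[0]),"r",np.hypot(*(g-h)[:2]),"gang",np.arctan2(*(g-h)[1::-1]))
# rails edges: line orientation of base: yaw via white shuttle/base light pixels at z<.05
S=P[200:320,250:350];m=(S[...,2]>.012)&(S[...,2]<.05)
v,u=np.nonzero(m);r=cv2.minAreaRect(S[m][:,:2].astype(np.float32)*1000);print(r)
E
```

```text
knob 58 bbox [ 0.388 -0.291  0.054] [ 0.406 -0.272  0.068] med [ 0.395 -0.282  0.062] px 276.91379310344826 300.44827586206895 [ 0.395 -0.282  0.064]
grip 84 bbox [ 0.572 -0.344  0.204] [ 0.59  -0.325  0.241] med [ 0.578 -0.335  0.233] px 299.45238095238096 203.66666666666666 [ 0.577 -0.335  0.236]
hub [ 0.5392 -0.3506  0.191 ]
side knob mid [ 0.3951 -0.2772  0.054 ]
hub+arm 252 [ 0.552 -0.345  0.188]
296 313 206 236
[ 0.39603734 -0.28238685  0.0645    ] [ 0.53924824 -0.35060946  0.191     ] [ 0.58160143 -0.33540207  0.236     ] dist 0.15863066647376733 yaw -0.4445726034297991 r 0.04500063615978552 gang 0.34472433487343507
((495.5050354003906, -360.76904296875), (168.47384643554688, 278.37176513671875), 65.14599609375)
```

```bash
cat >> h.py <<'E'
from scipy.spatial.transform import Rotation as R
YAW=-0.440
def go(x,y,z,o=None):
    o=o or ctrl.get_obs();M=R.from_rotvec(o["tool_rot"]).as_matrix()
    a=np.arctan2(M[1,1],M[0,1]);want=YAW+np.pi/2
    roll=(a-want+np.pi)%(2*np.pi)-np.pi
    M2=M@R.from_rotvec([0,0,roll]).as_matrix()
    d=M2.T@(np.array([x,y,z])-o["tool_pos"])*1000
    print("roll %.3f then tx %.1f ty %.1f tz %.1f"%(roll,*d),"tilt",M[:,2].round(4))
E
python3 - <<'E'
from h import *
P=cloud("top",np.load("top0.npz")["d"]);Q=P[(P[...,0]>.2)&(P[...,0]<.5)&(P[...,1]>-.4)&(P[...,1]<.6)]
print("maxz",np.percentile(Q[:,2],99.9),Q[:,2].max(),Q[:,1].max())
go(.40,.35,.26);go(.395,-.282,.26)
for n,u in(("red",(261,329)),("pink",(311,332))):print(n,ray("top",u,.08).round(3))
E
```

```text
maxz 1.2739830800633778 1.2739830800633778 0.3928990032489987
roll 0.038 then tx -236.8 ty -137.0 tz -29.6 tilt [-0.001  -0.0017 -1.    ]
roll 0.038 then tx -501.4 ty -710.9 tz -28.6 tilt [-0.001  -0.0017 -1.    ]
red [ 0.332 -0.25   0.08 ]
pink [ 0.328 -0.359  0.08 ]
```

```bash
python3 -m handwheel '[{"roll":0.038,"tz":-30},{"tx":-30,"ty":-17},{"tx":-30,"ty":-17},{"tx":-30,"ty":-17},{"tx":-30,"ty":-17},{"tx":-30,"ty":-17},{"tx":-30,"ty":-17},{"tx":-30,"ty":-17},{"tx":-27,"ty":-18},{}]' 60; python3 - <<'E'
from h import *
d=np.load("top0.npz")["d"];P=cloud("top",d);Q=P[(d>0)&(P[...,0]>.2)&(P[...,0]<.6)&(P[...,1]>-.4)&(P[...,1]<.6)]
print("maxz",Q[:,2].max(),Q[Q[:,2].argmax()])
go(.397,-.282,.15)
E
```

```text
maxz 0.2425217320912043 [ 0.58307242 -0.33468876  0.24252173]
roll 0.038 then tx -503.3 ty -709.8 tz 81.4 tilt [-0.001  -0.0017 -1.    ]$[0]: bad value
```

```bash
python3 -m handwheel '[{"tx":0,"ty":0,"tz":-30,"roll":0.04},{"tx":-30,"ty":-17},{"tx":-30,"ty":-17},{"tx":-30,"ty":-17},{"tx":-30,"ty":-17},{"tx":-30,"ty":-17},{"tx":-30,"ty":-17},{"tx":-30,"ty":-17},{"tx":-27,"ty":-18},{"tx":0}]' 60; python3 -m handwheel --help | head -30; python3 - <<'E'
from h import *
go(.397,-.282,.15)
E
```

```text
roll 0.038 then tx -503.3 ty -709.8 tz 81.4 tilt [-0.001  -0.0017 -1.    ]$[1]: bad value
invalid input: not JSON, or not a number
```

```bash
python3 -m handwheel '[{"tx":0,"ty":0,"tz":-30,"roll":0.04},{"tx":-30,"ty":-17,"tz":0,"roll":0},{"tx":-30,"ty":-17,"tz":0,"roll":0},{"tx":-30,"ty":-17,"tz":0,"roll":0},{"tx":-30,"ty":-17,"tz":0,"roll":0},{"tx":-30,"ty":-17,"tz":0,"roll":0},{"tx":-30,"ty":-17,"tz":0,"roll":0},{"tx":-30,"ty":-17,"tz":0,"roll":0},{"tx":-27,"ty":-18,"tz":0,"roll":0},{"tx":0,"ty":0,"tz":0,"roll":0}]' 60;  python3 - <<'E'
from h import *
go(.397,-.282,.15)
E
```

```text
t: 0.93
tool_pos: [0.4023, 0.3461, 0.2608]
tool_rot: [0.697, 3.062, -0.003]
contact_force: [0.0, -1.0, 0.5]
opening: 0.0602
grip_force: 0.0
roll -0.007 then tx -262.6 ty -570.3 tz 112.3 tilt [ 6.0e-04 -2.4e-03 -1.0e+00]
```

```bash
python3 -m handwheel '[{"tx":-14.5,"ty":-31.5,"tz":0,"roll":0},{"tx":-14.5,"ty":-31.5,"tz":0,"roll":0},{"tx":-14.5,"ty":-31.5,"tz":0,"roll":0},{"tx":-14.5,"ty":-31.5,"tz":0,"roll":0},{"tx":-14.5,"ty":-31.5,"tz":0,"roll":0},{"tx":-14.5,"ty":-31.5,"tz":0,"roll":0},{"tx":-14.5,"ty":-31.5,"tz":0,"roll":0},{"tx":-14.5,"ty":-31.5,"tz":0,"roll":0},{"tx":-14.5,"ty":-31.5,"tz":0,"roll":0},{"tx":-14.5,"ty":-31.5,"tz":0,"roll":0},{"tx":-14.5,"ty":-31.5,"tz":0,"roll":0},{"tx":-14.5,"ty":-31.5,"tz":0,"roll":0}]' && python3 -m handwheel '[{"tx":-14.5,"ty":-31.5,"tz":0,"roll":0},{"tx":-14.5,"ty":-31.5,"tz":0,"roll":0},{"tx":-14.5,"ty":-31.5,"tz":0,"roll":0},{"tx":-14.5,"ty":-31.5,"tz":0,"roll":0},{"tx":-14.5,"ty":-31.5,"tz":10,"roll":0},{"tx":-14.5,"ty":-31.5,"tz":20,"roll":0},{"tx":0,"ty":0,"tz":30,"roll":0},{"tx":0,"ty":0,"tz":30,"roll":0},{"tx":0,"ty":0,"tz":20,"roll":0},{"tx":0,"ty":0,"tz":0,"roll":0}]' ; python3 - <<'E'
from h import *
go(.396,-.282,.033)
p,d=optics.get_image("top");cv2.imwrite("pics/t1.png",cv2.resize(p[180:340,230:390],(560,560),interpolation=3)[...,::-1])
E
```

```text
t: 1.93
tool_pos: [0.3953, -0.0672, 0.2611]
tool_rot: [0.688, 3.065, 0.0]
contact_force: [0.7, -1.2, -0.4]
opening: 0.0598
grip_force: 0.0
t: 2.77
tool_pos: [0.3909, -0.2714, 0.1452]
tool_rot: [-0.687, -3.056, -0.009]
contact_force: [-0.2, 0.4, -0.4]
opening: 0.0606
grip_force: 0.0
roll -0.002 then tx -10.3 ty -7.9 tz 112.1 tilt [-0.0078  0.0078 -0.9999]
```

```bash
python3 -m handwheel '[{"tx":0,"ty":0,"tz":0,"roll":0},{"tx":0,"ty":0,"tz":0,"roll":0}]'; python3 - <<'E'
from h import *
go(.396,-.282,.033)
E
```

```text
t: 2.98
tool_pos: [0.3947, -0.2747, 0.1535]
tool_rot: [0.687, 3.062, -0.003]
contact_force: [-0.8, 0.2, 0.2]
opening: 0.0602
grip_force: 0.0
roll -0.001 then tx -3.8 ty -5.9 tz 120.5 tilt [ 0.0026 -0.0024 -1.    ]
```

```bash
python3 -m handwheel '[{"tx":-4,"ty":-4.5,"tz":20,"roll":0},{"tx":0,"ty":0,"tz":25,"roll":0},{"tx":0,"ty":0,"tz":25,"roll":0},{"tx":0,"ty":0,"tz":25,"roll":0},{"tx":0,"ty":0,"tz":25,"roll":0},{"tx":0,"ty":0,"tz":0,"roll":0},{"tx":0,"ty":0,"tz":0,"roll":0}]' && python3 -m handwheel '[{"tx":0,"ty":0,"tz":0,"roll":0},{"tx":0,"ty":0,"tz":0,"roll":0},{"tx":0,"ty":0,"tz":0,"roll":0},{"tx":0,"ty":0,"tz":0,"roll":0},{"tx":0,"ty":0,"tz":0,"roll":0}]' 15 30; python3 - <<'E'
from h import *
p,d=optics.get_image("side");cv2.imwrite("pics/s1.png",cv2.resize(p[180:380,220:440],(792,600)[:2] if 0 else (660,600),interpolation=3)[...,::-1])
E
```

```text
t: 3.57
tool_pos: [0.3955, -0.2799, 0.0319]
tool_rot: [-0.688, -3.065, -0.0]
contact_force: [0.9, -0.6, -0.1]
opening: 0.0602
grip_force: 0.0
t: 3.98
tool_pos: [0.3966, -0.2813, 0.0338]
tool_rot: [0.687, 3.062, -0.004]
contact_force: [-0.2, 0.4, 7.0]
opening: 0.0222
grip_force: 29.3
```

View pics/s1.png

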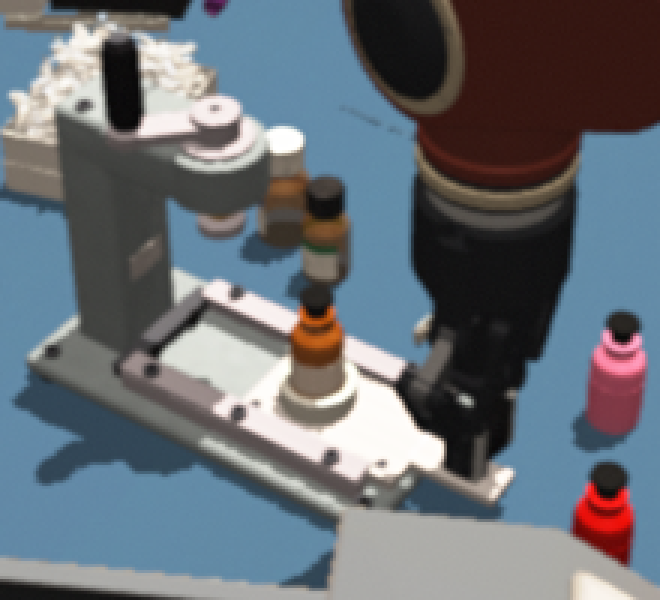

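The side view shows the fingers round the knob at (470,430) in the crop. The vial is upright in its nest and nothing has been disturbed. Next I push the shuttle in.

```bash
python3 -m handwheel '[{"tx":0,"ty":0,"tz":-1,"roll":0},{"tx":-2,"ty":0,"tz":0,"roll":0},{"tx":-4,"ty":0,"tz":0,"roll":0},{"tx":-5,"ty":0,"tz":0,"roll":0},{"tx":-6,"ty":0,"tz":0,"roll":0},{"tx":-6,"ty":0,"tz":0,"roll":0},{"tx":-6,"ty":0,"tz":0,"roll":0},{"tx":-6,"ty":0,"tz":0,"roll":0},{"tx":-6,"ty":0,"tz":0,"roll":0},{"tx":-5,"ty":0,"tz":0,"roll":0},{"tx":-4,"ty":0,"tz":0,"roll":0},{"tx":-3,"ty":0,"tz":0,"roll":0}]' && python3 -m handwheel '[{"tx":-2,"ty":0,"tz":0,"roll":0},{"tx":-1,"ty":0,"tz":0,"roll":0},{"tx":0,"ty":0,"tz":0,"roll":0},{"tx":0,"ty":0,"tz":0,"roll":0}]'; python3 - <<'E'
from h import *
o=ctrl.get_obs();print(np.hypot(*(o["tool_pos"]-[.3966,-.2813,0])[:2]))
E
```

```text
t: 5.03
tool_pos: [0.4436, -0.3034, 0.0338]
tool_rot: [-0.688, -3.065, 0.002]
contact_force: [-3.2, 0.8, 7.4]
opening: 0.0219
grip_force: 30.5
t: 5.37
tool_pos: [0.4464, -0.3047, 0.0338]
tool_rot: [0.688, 3.065, -0.002]
contact_force: [-1.6, -0.1, 6.1]
opening: 0.022
grip_force: 30.4
0.055034848840950355
```

```bash
python3 -m handwheel '[{"tx":-2,"ty":0,"tz":0,"roll":0},{"tx":-2,"ty":0,"tz":0,"roll":0},{"tx":-1,"ty":0,"tz":0,"roll":0},{"tx":0,"ty":0,"tz":0,"roll":0}]';python3 -m handwheel '[{"tx":-1,"ty":0,"tz":0,"roll":0},{"tx":0,"ty":0,"tz":0,"roll":0},{"tx":0,"ty":0,"tz":0,"roll":0}]'; python3 - <<'E'
from h import *
o=ctrl.get_obs();print(np.hypot(*(o["tool_pos"]-[.3966,-.2813,0])[:2]))
E
```

```text
t: 5.7
tool_pos: [0.4508, -0.3068, 0.0338]
tool_rot: [0.688, 3.065, -0.002]
contact_force: [-1.5, 0.5, 6.3]
opening: 0.0224
grip_force: 30.4
t: 5.95
tool_pos: [0.4508, -0.3068, 0.0338]
tool_rot: [-0.687, -3.063, 0.001]
contact_force: [-5.9, 1.5, 9.6]
opening: 0.0224
grip_force: 30.6
0.059931015704296875
```

```bash
python3 -m handwheel '[{"tx":-1,"ty":0,"tz":0,"roll":0},{"tx":0,"ty":0,"tz":0,"roll":0},{"tx":0,"ty":0,"tz":0,"roll":0}]'; python3 -m handwheel '[{"tx":1.5,"ty":0,"tz":0,"roll":0},{"tx":0,"ty":0,"tz":0,"roll":0},{"tx":0,"ty":0,"tz":0,"roll":0},{"tx":0,"ty":0,"tz":0,"roll":0},{"tx":0,"ty":0,"tz":-5,"roll":0},{"tx":0,"ty":0,"tz":-20,"roll":0},{"tx":0,"ty":0,"tz":-30,"roll":0},{"tx":0,"ty":0,"tz":-30,"roll":0},{"tx":0,"ty":0,"tz":-35,"roll":0},{"tx":0,"ty":0,"tz":-35,"roll":0},{"tx":0,"ty":0,"tz":-35,"roll":0},{"tx":0,"ty":0,"tz":-35,"roll":0}]' 55; python3 -m handwheel '[{"tx":0,"ty":0,"tz":-25,"roll":0},{"tx":0,"ty":0,"tz":0,"roll":0},{"tx":0,"ty":0,"tz":0,"roll":0}]'; python3 - <<'E'
from h import *
p,d=optics.get_image("side");cv2.imwrite("pics/s2.png",p[...,::-1]);np.savez("side2.npz",p=p,d=d)
P=cloud("side",d)
for a,bb,c,m in dark("side",p,(248,180,280,228)):
  Q=P[m&(d>0)];print("grip",a,bb,c,np.median(Q,0).round(4))
for u in((260.3,193.5),):print(ray("side",u,.236))
for a,bb,c,m in dark("side",p,(290,260,380,345)):
  Q=P[m&(d>0)];print("?",a,bb,c,np.median(Q,0).round(4))
go(.5795,-.3355,.27)
E
```

```text
t: 6.2
tool_pos: [0.4508, -0.3068, 0.0337]
tool_rot: [-0.686, -3.061, -0.0]
contact_force: [-9.2, 3.6, 12.9]
opening: 0.0223
grip_force: 30.9
t: 7.2
tool_pos: [0.4507, -0.3059, 0.2593]
tool_rot: [0.688, 3.065, -0.0]
contact_force: [-0.3, -0.7, -0.7]
opening: 0.0548
grip_force: 0.0
t: 7.45
tool_pos: [0.4516, -0.3068, 0.2849]
tool_rot: [0.687, 3.061, -0.003]
contact_force: [0.0, 1.0, -0.4]
opening: 0.055
grip_force: 0.0
grip 319 [254, 193, 13, 31] [260.3, 208.0] [ 0.5797 -0.3253  0.2179]
grip 143 [248, 180, 32, 6] [264.8, 181.8] [ 0.6861 -0.7324  0.0106]
[ 0.5812444  -0.33585691  0.236     ]
? 186 [339, 302, 16, 17] [346.5, 309.7] [ 0.4487 -0.2986  0.0585]
? 71 [290, 262, 10, 10] [294.1, 266.3] [ 0.5391 -0.3446  0.0969]
roll -0.002 then tx -128.8 ty 28.2 tz 12.6 tilt [ 4.e-04 -3.e-04 -1.e+00]
```

View pics/s2.png

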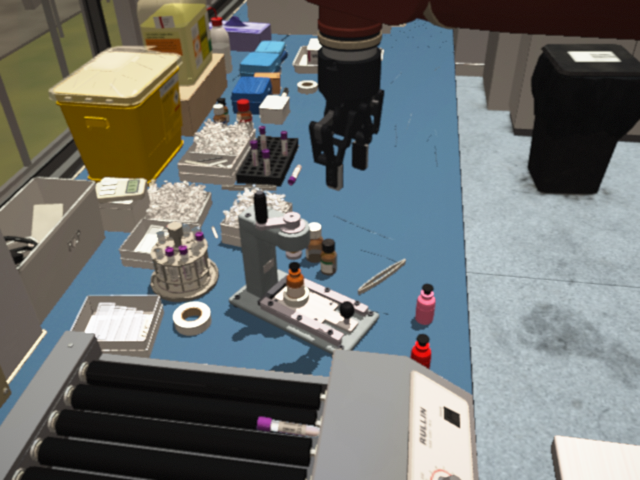

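The side view shows the shuttle home, with its knob at (347,310) and the vial under the ram at (295,283). The grip is unmoved at (261,207) and the bystanders stand as before. Next I take the grip.

```bash
python3 -m handwheel '[{"tx":-20,"ty":5,"tz":0,"roll":0},{"tx":-30,"ty":6,"tz":0,"roll":0},{"tx":-30,"ty":6,"tz":0,"roll":0},{"tx":-30,"ty":6,"tz":0,"roll":0},{"tx":-19,"ty":5,"tz":0,"roll":0},{"tx":0,"ty":0,"tz":0,"roll":0},{"tx":0,"ty":0,"tz":0,"roll":0},{"tx":0,"ty":0,"tz":0,"roll":0}]' 50; python3 - <<'E'
from h import *
go(.580,-.3355,.198)
E
```

```text
t: 8.17
tool_pos: [0.5785, -0.3355, 0.2802]
tool_rot: [-0.687, -3.062, -0.002]
contact_force: [-0.3, 0.6, -0.3]
opening: 0.0499
grip_force: 0.0
roll -0.002 then tx -1.7 ty 0.6 tz 82.1 tilt [-0.0031  0.0021 -1.    ]
```

```bash
python3 -m handwheel '[{"tx":-1.5,"ty":0.5,"tz":12,"roll":0},{"tx":0,"ty":0,"tz":15,"roll":0},{"tx":0,"ty":0,"tz":15,"roll":0},{"tx":0,"ty":0,"tz":15,"roll":0},{"tx":0,"ty":0,"tz":15,"roll":0},{"tx":0,"ty":0,"tz":8,"roll":0},{"tx":0,"ty":0,"tz":0,"roll":0},{"tx":0,"ty":0,"tz":0,"roll":0}]' && python3 -m handwheel '[{"tx":0,"ty":0,"tz":0,"roll":0},{"tx":0,"ty":0,"tz":0,"roll":0},{"tx":0,"ty":0,"tz":0,"roll":0},{"tx":0,"ty":0,"tz":0,"roll":0},{"tx":0,"ty":0,"tz":0,"roll":0},{"tx":0,"ty":0,"tz":0,"roll":0}]' 12 50
python3 - <<'E'
from h import *
o=ctrl.get_obs();M=R.from_rotvec(o["tool_rot"]).as_matrix()
print(o["tool_pos"], "F tool",(M.T@o["contact_force"]).round(1))
d=o["tool_pos"][:2]-np.array([.540,-.350]);c,s=np.cos(YAW),np.sin(YAW)
px,py=c*d[0]+s*d[1],-s*d[0]+c*d[1];print("press xy",px,py,"theta",np.arctan2(px,py))
E
```

```text
t: 8.83
tool_pos: [0.5807, -0.336, 0.2013]
tool_rot: [-0.688, -3.064, -0.001]
contact_force: [-0.1, -0.6, 0.8]
opening: 0.0499
grip_force: 0.0
t: 9.33
tool_pos: [0.5823, -0.3366, 0.2042]
tool_rot: [0.687, 3.061, -0.001]
contact_force: [3.8, 1.0, 5.5]
opening: 0.0182
grip_force: 49.3
[ 0.58232672 -0.33658388  0.2041954 ] F tool [-3.1  2.5 -5.5]
press xy 0.032580718724946583 0.030166877317062458 theta 0.8238482697468901
```

```bash
cat >> h.py <<'E'
def rows(a,b,st,r=45.):
    n=max(1,round(abs(b-a)/st));th=np.linspace(a,b,n+1);X=-r*np.sin(th);Y=r*np.cos(th)
    x0,y0=X[0],Y[0];out=[]
    for i in range(1,n+1):
        dx,dy=round(X[i]-x0,1),round(Y[i]-y0,1);x0+=dx;y0+=dy
        out.append('{"tx":%g,"ty":%g,"tz":0,"roll":0}'%(dx,dy))
    for i in range(0,n,12):print('%.2f ['%th[i]+",".join(out[i:i+12])+"] -> %.2f"%th[min(i+12,n)])
E
python3 -c "
from h import *
rows(.82,3.62,.2)"
```

```text
0.82 [{"tx":-5.4,"ty":-7.1,"tz":0,"roll":0},{"tx":-4,"ty":-8.1,"tz":0,"roll":0},{"tx":-2.2,"ty":-8.7,"tz":0,"roll":0},{"tx":-0.4,"ty":-9,"tz":0,"roll":0},{"tx":1.3,"ty":-8.9,"tz":0,"roll":0},{"tx":3.1,"ty":-8.4,"tz":0,"roll":0},{"tx":4.7,"ty":-7.7,"tz":0,"roll":0},{"tx":6.1,"ty":-6.6,"tz":0,"roll":0},{"tx":7.3,"ty":-5.2,"tz":0,"roll":0},{"tx":8.2,"ty":-3.7,"tz":0,"roll":0},{"tx":8.7,"ty":-2,"tz":0,"roll":0},{"tx":9,"ty":-0.2,"tz":0,"roll":0}] -> 3.22
3.22 [{"tx":8.9,"ty":1.6,"tz":0,"roll":0},{"tx":8.3,"ty":3.4,"tz":0,"roll":0}] -> 3.62
```

```bash
python3 -m handwheel '[{"tx":-5.4,"ty":-7.1,"tz":-1.5,"roll":0},{"tx":-4,"ty":-8.1,"tz":0,"roll":0},{"tx":-2.2,"ty":-8.7,"tz":0,"roll":0},{"tx":-0.4,"ty":-9,"tz":0,"roll":0},{"tx":0,"ty":0,"tz":0,"roll":0},{"tx":0,"ty":0,"tz":0,"roll":0}]'
cat >> h.py <<'E'
import json,os
def state(ax=(.540,-.350),log=True):
    o=ctrl.get_obs();c,s=np.cos(YAW),np.sin(YAW);T=lambda v:np.array([c*v[0]+s*v[1],-s*v[0]+c*v[1]])
    if os.path.exists("ax.json"):ax=json.load(open("ax.json"))
    p=T(o["tool_pos"][:2]-np.array(ax));f=T(o["contact_force"]);th=np.arctan2(*p)
    e=np.array([np.cos(th),-np.sin(th)])  # clockwise tangent
    print("th %.3f r %.1f resist %.2f radial %.2f Fz %.1f z %.4f grip %.1f op %.4f t %.1f"%(th%(2*np.pi),1e3*np.hypot(*p),-f@e,f@p/np.hypot(*p),o["contact_force"][2],o["tool_pos"][2],o["grip_force"],o["opening"],o["t"]))
    if log:open("pts.txt","a").write("%f %f\n"%tuple(o["tool_pos"][:2]))
def fit():
    A=np.loadtxt("pts.txt");M=np.c_[2*A,np.ones(len(A))];w=np.linalg.lstsq(M,(A**2).sum(1),rcond=None)[0]
    print("axis",w[:2],"r",np.sqrt(w[2]+w[:2]@w[:2]))
E
echo "0.58233 -0.33658">pts.txt
python3 -c "
from h import *
state()"
```

```text
t: 9.83
tool_pos: [0.5764, -0.3733, 0.2043]
tool_rot: [-0.691, -3.063, 0.004]
contact_force: [-1.2, -1.9, 4.9]
opening: 0.0182
grip_force: 49.7
th 1.700 r 43.2 resist -2.19 radial 0.01 Fz 4.9 z 0.2043 grip 49.7 op 0.0182 t 9.8
```

```bash
python3 -m handwheel '[{"tx":1.3,"ty":-8.9,"tz":0,"roll":0},{"tx":3.1,"ty":-8.4,"tz":0,"roll":0},{"tx":4.7,"ty":-7.7,"tz":0,"roll":0},{"tx":6.1,"ty":-6.6,"tz":0,"roll":0},{"tx":0,"ty":0,"tz":0,"roll":0},{"tx":0,"ty":0,"tz":0,"roll":0}]'; python3 -c "
from h import *
state()"; python3 -m handwheel '[{"tx":7.3,"ty":-5.2,"tz":0,"roll":0},{"tx":8.2,"ty":-3.7,"tz":0,"roll":0},{"tx":8.7,"ty":-2,"tz":0,"roll":0},{"tx":9,"ty":-0.2,"tz":0,"roll":0},{"tx":0,"ty":0,"tz":0,"roll":0},{"tx":0,"ty":0,"tz":0,"roll":0}]'; python3 -c "
from h import *
state();fit()
rows(3.22,4.82,.2)"
```

```text
t: 10.33
tool_pos: [0.549, -0.3924, 0.2042]
tool_rot: [-0.688, -3.062, -0.005]
contact_force: [-3.3, 5.7, 7.1]
opening: 0.0184
grip_force: 50.0
th 2.491 r 43.3 resist -2.02 radial -6.24 Fz 7.1 z 0.2042 grip 50.0 op 0.0184 t 10.3
t: 10.83
tool_pos: [0.5159, -0.3871, 0.2041]
tool_rot: [0.687, 3.065, 0.007]
contact_force: [1.2, 7.1, 6.0]
opening: 0.0184
grip_force: 50.0
th 3.278 r 44.3 resist -2.88 radial -6.63 Fz 6.0 z 0.2041 grip 50.0 op 0.0184 t 10.8
axis [ 0.53888845 -0.34845735] r 0.045024874736360646
3.22 [{"tx":8.8,"ty":1.6,"tz":0,"roll":0},{"tx":8.4,"ty":3.3,"tz":0,"roll":0},{"tx":7.5,"ty":4.9,"tz":0,"roll":0},{"tx":6.4,"ty":6.3,"tz":0,"roll":0},{"tx":5,"ty":7.5,"tz":0,"roll":0},{"tx":3.5,"ty":8.3,"tz":0,"roll":0},{"tx":1.7,"ty":8.8,"tz":0,"roll":0},{"tx":-0.1,"ty":9,"tz":0,"roll":0}] -> 4.82
```

```bash
echo "[0.5389,-0.3485]">ax.json; python3 -m handwheel '[{"tx":0,"ty":2,"tz":0,"roll":0},{"tx":0,"ty":0,"tz":0,"roll":0}]'>/dev/null;  python3 -c "
from h import *
state(log=False);rows(3.27,5.22,.15)"
```

```text
th 3.236 r 44.8 resist -2.37 radial -1.45 Fz 5.2 z 0.2042 grip 49.8 op 0.0183 t 11.0
3.27 [{"tx":6.6,"ty":1.4,"tz":0,"roll":0},{"tx":6.3,"ty":2.3,"tz":0,"roll":0},{"tx":5.9,"ty":3.2,"tz":0,"roll":0},{"tx":5.4,"ty":4.1,"tz":0,"roll":0},{"tx":4.7,"ty":4.9,"tz":0,"roll":0},{"tx":3.9,"ty":5.5,"tz":0,"roll":0},{"tx":3,"ty":6,"tz":0,"roll":0},{"tx":2.1,"ty":6.4,"tz":0,"roll":0},{"tx":1.1,"ty":6.7,"tz":0,"roll":0},{"tx":0.2,"ty":6.7,"tz":0,"roll":0},{"tx":-0.9,"ty":6.7,"tz":0,"roll":0},{"tx":-1.9,"ty":6.5,"tz":0,"roll":0}] -> 5.07
5.07 [{"tx":-2.8,"ty":6.1,"tz":0,"roll":0}] -> 5.22
```

```bash
python3 -m handwheel '[{"tx":6.6,"ty":1.4,"tz":0,"roll":0},{"tx":6.3,"ty":2.3,"tz":0,"roll":0},{"tx":5.9,"ty":3.2,"tz":0,"roll":0},{"tx":5.4,"ty":4.1,"tz":0,"roll":0},{"tx":4.7,"ty":4.9,"tz":0,"roll":0},{"tx":0,"ty":0,"tz":0,"roll":0},{"tx":0,"ty":0,"tz":0,"roll":0}]'>/dev/null; python3 -c "
from h import *
state()"; python3 -m handwheel '[{"tx":3.9,"ty":5.5,"tz":0,"roll":0},{"tx":3,"ty":6,"tz":0,"roll":0},{"tx":2.1,"ty":6.4,"tz":0,"roll":0},{"tx":1.1,"ty":6.7,"tz":0,"roll":0},{"tx":0,"ty":0,"tz":0,"roll":0},{"tx":0,"ty":0,"tz":0,"roll":0}]'>/dev/null;  python3 -c "
from h import *
state();fit();rows(4.62,7.7,.1)"
```

```text
th 4.010 r 44.8 resist -2.55 radial 3.37 Fz 7.2 z 0.2042 grip 50.0 op 0.0184 t 11.6
th 4.631 r 44.9 resist -1.80 radial 6.57 Fz 9.3 z 0.2042 grip 50.2 op 0.0183 t 12.1
axis [ 0.53897661 -0.34852676] r 0.04494305351596936
4.62 [{"tx":0.2,"ty":4.5,"tz":0,"roll":0},{"tx":-0.3,"ty":4.4,"tz":0,"roll":0},{"tx":-0.7,"ty":4.4,"tz":0,"roll":0},{"tx":-1.1,"ty":4.4,"tz":0,"roll":0},{"tx":-1.5,"ty":4.2,"tz":0,"roll":0},{"tx":-2,"ty":4,"tz":0,"roll":0},{"tx":-2.3,"ty":3.8,"tz":0,"roll":0},{"tx":-2.8,"ty":3.5,"tz":0,"roll":0},{"tx":-3,"ty":3.3,"tz":0,"roll":0},{"tx":-3.4,"ty":2.9,"tz":0,"roll":0},{"tx":-3.6,"ty":2.6,"tz":0,"roll":0},{"tx":-3.9,"ty":2.3,"tz":0,"roll":0}] -> 5.81
5.81 [{"tx":-4.1,"ty":1.8,"tz":0,"roll":0},{"tx":-4.2,"ty":1.4,"tz":0,"roll":0},{"tx":-4.4,"ty":1,"tz":0,"roll":0},{"tx":-4.4,"ty":0.5,"tz":0,"roll":0},{"tx":-4.5,"ty":0.1,"tz":0,"roll":0},{"tx":-4.4,"ty":-0.3,"tz":0,"roll":0},{"tx":-4.4,"ty":-0.8,"tz":0,"roll":0},{"tx":-4.3,"ty":-1.2,"tz":0,"roll":0},{"tx":-4.2,"ty":-1.6,"tz":0,"roll":0},{"tx":-4,"ty":-2.1,"tz":0,"roll":0},{"tx":-3.7,"ty":-2.4,"tz":0,"roll":0},{"tx":-3.5,"ty":-2.8,"tz":0,"roll":0}] -> 7.00
7.00 [{"tx":-3.2,"ty":-3.1,"tz":0,"roll":0},{"tx":-2.9,"ty":-3.4,"tz":0,"roll":0},{"tx":-2.5,"ty":-3.7,"tz":0,"roll":0},{"tx":-2.2,"ty":-3.9,"tz":0,"roll":0},{"tx":-1.7,"ty":-4.1,"tz":0,"roll":0},{"tx":-1.4,"ty":-4.3,"tz":0,"roll":0},{"tx":-0.9,"ty":-4.3,"tz":0,"roll":0}] -> 7.70
```

```bash
s(){ python3 -c "
from h import *
state()"; }; python3 -m handwheel '[{"tx":1,"ty":2.2,"tz":0,"roll":0},{"tx":1.2,"ty":2.3,"tz":0,"roll":0},{"tx":-0.3,"ty":4.4,"tz":0,"roll":0},{"tx":0,"ty":0,"tz":0,"roll":0},{"tx":0,"ty":0,"tz":0,"roll":0}]'>/dev/null; s; python3 -m handwheel '[{"tx":-0.7,"ty":4.4,"tz":0,"roll":0},{"tx":0,"ty":0,"tz":0,"roll":0},{"tx":0,"ty":0,"tz":0,"roll":0}]'>/dev/null; s;python3 -m handwheel '[{"tx":-1.1,"ty":4.4,"tz":0,"roll":0},{"tx":0,"ty":0,"tz":0,"roll":0},{"tx":0,"ty":0,"tz":0,"roll":0}]'>/dev/null; s
```

```text
th 4.832 r 45.1 resist -2.08 radial 0.95 Fz 5.7 z 0.2042 grip 49.8 op 0.0183 t 12.5
th 4.932 r 45.1 resist -0.83 radial -0.32 Fz 6.2 z 0.2042 grip 49.9 op 0.0179 t 12.8
th 5.013 r 45.1 resist 1.74 radial 0.03 Fz 6.1 z 0.2042 grip 49.9 op 0.0187 t 13.0
```

```bash
s(){ python3 -c "
from h import *
state()"; }; python3 -m handwheel '[{"tx":-1.5,"ty":4.2,"tz":0,"roll":0},{"tx":-2,"ty":4,"tz":0,"roll":0},{"tx":0,"ty":0,"tz":0,"roll":0},{"tx":0,"ty":0,"tz":0,"roll":0}]'>/dev/null; s; python3 -m handwheel '[{"tx":-2.3,"ty":3.8,"tz":0,"roll":0},{"tx":-2.8,"ty":3.5,"tz":0,"roll":0},{"tx":0,"ty":0,"tz":0,"roll":0},{"tx":0,"ty":0,"tz":0,"roll":0}]'>/dev/null; s;python3 -m handwheel '[{"tx":-3,"ty":3.3,"tz":0,"roll":0},{"tx":-3.4,"ty":2.9,"tz":0,"roll":0},{"tx":0,"ty":0,"tz":0,"roll":0},{"tx":0,"ty":0,"tz":0,"roll":0}]'>/dev/null; s
```

```text
th 5.210 r 45.2 resist 1.56 radial 0.50 Fz 5.3 z 0.2042 grip 49.9 op 0.0184 t 13.3
th 5.408 r 45.2 resist 2.34 radial 0.39 Fz 6.9 z 0.2042 grip 49.9 op 0.0183 t 13.7
th 5.607 r 45.2 resist 2.20 radial 0.91 Fz 6.6 z 0.2042 grip 50.0 op 0.0183 t 14.0
```

Sliding as expected, so I continue in small steps.

```bash
s(){ python3 -c "
from h import *
state()"; }; python3 -m handwheel '[{"tx":-3.6,"ty":2.6,"tz":0,"roll":0},{"tx":-3.9,"ty":2.3,"tz":0,"roll":0},{"tx":0,"ty":0,"tz":0,"roll":0},{"tx":0,"ty":0,"tz":0,"roll":0}]'>/dev/null; s; python3 -m handwheel '[{"tx":-4.1,"ty":1.8,"tz":0,"roll":0},{"tx":0,"ty":0,"tz":0,"roll":0},{"tx":0,"ty":0,"tz":0,"roll":0}]'>/dev/null; s;  python3 -c "
from h import *
rows(5.91,7.4,.05)"
```

```text
th 5.807 r 45.3 resist 1.93 radial 0.80 Fz 6.6 z 0.2042 grip 50.0 op 0.0181 t 14.3
th 5.903 r 45.3 resist 1.38 radial 0.29 Fz 6.5 z 0.2042 grip 50.0 op 0.0185 t 14.6
5.91 [{"tx":-2.1,"ty":0.8,"tz":0,"roll":0},{"tx":-2.1,"ty":0.6,"tz":0,"roll":0},{"tx":-2.2,"ty":0.6,"tz":0,"roll":0},{"tx":-2.2,"ty":0.4,"tz":0,"roll":0},{"tx":-2.2,"ty":0.3,"tz":0,"roll":0},{"tx":-2.2,"ty":0.3,"tz":0,"roll":0},{"tx":-2.3,"ty":0.1,"tz":0,"roll":0},{"tx":-2.2,"ty":-0,"tz":0,"roll":0},{"tx":-2.2,"ty":-0.1,"tz":0,"roll":0},{"tx":-2.2,"ty":-0.2,"tz":0,"roll":0},{"tx":-2.3,"ty":-0.4,"tz":0,"roll":0},{"tx":-2.2,"ty":-0.4,"tz":0,"roll":0}] -> 6.51
6.51 [{"tx":-2.1,"ty":-0.6,"tz":0,"roll":0},{"tx":-2.2,"ty":-0.6,"tz":0,"roll":0},{"tx":-2.1,"ty":-0.8,"tz":0,"roll":0},{"tx":-2,"ty":-0.8,"tz":0,"roll":0},{"tx":-2,"ty":-1,"tz":0,"roll":0},{"tx":-2,"ty":-1.1,"tz":0,"roll":0},{"tx":-1.9,"ty":-1.1,"tz":0,"roll":0},{"tx":-1.9,"ty":-1.3,"tz":0,"roll":0},{"tx":-1.7,"ty":-1.3,"tz":0,"roll":0},{"tx":-1.8,"ty":-1.5,"tz":0,"roll":0},{"tx":-1.6,"ty":-1.5,"tz":0,"roll":0},{"tx":-1.6,"ty":-1.6,"tz":0,"roll":0}] -> 7.10
7.10 [{"tx":-1.5,"ty":-1.6,"tz":0,"roll":0},{"tx":-1.4,"ty":-1.8,"tz":0,"roll":0},{"tx":-1.3,"ty":-1.8,"tz":0,"roll":0},{"tx":-1.2,"ty":-1.9,"tz":0,"roll":0},{"tx":-1.1,"ty":-1.9,"tz":0,"roll":0},{"tx":-1,"ty":-2,"tz":0,"roll":0}] -> 7.40
```

```bash
s(){ python3 -c "
from h import *
state()"; }; python3 -m handwheel '[{"tx":-2.1,"ty":0.8,"tz":0,"roll":0},{"tx":-2.1,"ty":0.6,"tz":0,"roll":0},{"tx":0,"ty":0,"tz":0,"roll":0},{"tx":0,"ty":0,"tz":0,"roll":0}]'>/dev/null; s; python3 -m handwheel '[{"tx":-2.2,"ty":0.6,"tz":0,"roll":0},{"tx":0,"ty":0,"tz":0,"roll":0},{"tx":0,"ty":0,"tz":0,"roll":0}]'>/dev/null; s;python3 -m handwheel '[{"tx":-2.2,"ty":0.4,"tz":0,"roll":0},{"tx":0,"ty":0,"tz":0,"roll":0},{"tx":0,"ty":0,"tz":0,"roll":0}]'>/dev/null; s
```

```text
th 5.996 r 45.3 resist 3.42 radial 1.77 Fz 7.0 z 0.2042 grip 50.0 op 0.0183 t 14.9
th 6.045 r 45.3 resist 3.32 radial 1.49 Fz 6.4 z 0.2042 grip 50.0 op 0.0183 t 15.2
th 6.094 r 45.3 resist 3.24 radial 0.86 Fz 6.9 z 0.2042 grip 50.0 op 0.0182 t 15.4
```

```bash
s(){ python3 -c "
from h import *
state()"; }; python3 -m handwheel '[{"tx":-2.2,"ty":0.3,"tz":0,"roll":0},{"tx":0,"ty":0,"tz":0,"roll":0},{"tx":0,"ty":0,"tz":0,"roll":0}]'>/dev/null; s; python3 -m handwheel '[{"tx":-2.2,"ty":0.3,"tz":0,"roll":0},{"tx":0,"ty":0,"tz":0,"roll":0},{"tx":0,"ty":0,"tz":0,"roll":0}]'>/dev/null; s;python3 -m handwheel '[{"tx":-2.3,"ty":0.1,"tz":0,"roll":0},{"tx":0,"ty":0,"tz":0,"roll":0},{"tx":0,"ty":0,"tz":0,"roll":0}]'>/dev/null; s
```

```text
th 6.144 r 45.3 resist 2.76 radial 0.82 Fz 7.7 z 0.2042 grip 50.0 op 0.0183 t 15.7
th 6.192 r 45.3 resist 3.05 radial -1.03 Fz 6.9 z 0.2042 grip 50.0 op 0.0183 t 15.9
th 6.244 r 45.3 resist 2.92 radial -0.48 Fz 7.4 z 0.2042 grip 50.0 op 0.0179 t 16.2
```

```bash
s(){ python3 -c "
from h import *
state()"; }; python3 -m handwheel '[{"tx":-2.2,"ty":0,"tz":0,"roll":0},{"tx":0,"ty":0,"tz":0,"roll":0},{"tx":0,"ty":0,"tz":0,"roll":0}]'>/dev/null; s; python3 -m handwheel '[{"tx":-2.2,"ty":-0.1,"tz":0,"roll":0},{"tx":0,"ty":0,"tz":0,"roll":0},{"tx":0,"ty":0,"tz":0,"roll":0}]'>/dev/null; s;python3 -m handwheel '[{"tx":-2.2,"ty":-0.2,"tz":0,"roll":0},{"tx":0,"ty":0,"tz":0,"roll":0},{"tx":0,"ty":0,"tz":0,"roll":0}]'>/dev/null; s
```

```text
th 0.008 r 45.3 resist 3.00 radial 0.19 Fz 7.5 z 0.2042 grip 50.0 op 0.0184 t 16.4
th 0.057 r 45.3 resist 2.93 radial -0.16 Fz 7.1 z 0.2041 grip 50.0 op 0.0183 t 16.7
th 0.106 r 45.3 resist 3.16 radial 0.76 Fz 6.1 z 0.2042 grip 50.0 op 0.0182 t 16.9
```

```bash
s(){ python3 -c "
from h import *
state()"; }; python3 -m handwheel '[{"tx":-2.3,"ty":-0.4,"tz":0,"roll":0},{"tx":0,"ty":0,"tz":0,"roll":0},{"tx":0,"ty":0,"tz":0,"roll":0}]'>/dev/null; s; python3 -m handwheel '[{"tx":-2.2,"ty":-0.4,"tz":0,"roll":0},{"tx":0,"ty":0,"tz":0,"roll":0},{"tx":0,"ty":0,"tz":0,"roll":0}]'>/dev/null; s;python3 -m handwheel '[{"tx":-2.1,"ty":-0.6,"tz":0,"roll":0},{"tx":0,"ty":0,"tz":0,"roll":0},{"tx":0,"ty":0,"tz":0,"roll":0}]'>/dev/null; s
```

```text
th 0.158 r 45.3 resist 3.82 radial -0.21 Fz 7.2 z 0.2042 grip 50.0 op 0.0186 t 17.2
th 0.206 r 45.3 resist 4.17 radial 0.48 Fz 7.4 z 0.2041 grip 50.0 op 0.0178 t 17.4
th 0.253 r 45.2 resist 4.90 radial 0.38 Fz 6.9 z 0.2042 grip 50.0 op 0.0181 t 17.7
```

```bash
s(){ python3 -c "
from h import *
state()"; }; python3 -m handwheel '[{"tx":-2.2,"ty":-0.6,"tz":0,"roll":0},{"tx":0,"ty":0,"tz":0,"roll":0},{"tx":0,"ty":0,"tz":0,"roll":0}]'>/dev/null; s; python3 -m handwheel '[{"tx":0,"ty":0,"tz":0,"roll":0},{"tx":0,"ty":0,"tz":0,"roll":0}]'>/dev/null; s
```

```text
th 0.296 r 45.3 resist 4.46 radial 0.60 Fz 8.7 z 0.2042 grip 50.1 op 0.0182 t 17.9
th 0.296 r 45.3 resist 4.13 radial 0.23 Fz 8.2 z 0.2042 grip 50.1 op 0.0184 t 18.1
```

```bash
s(){ python3 -c "
from h import *
state()"; }; python3 -m handwheel '[{"tx":-2.1,"ty":-0.8,"tz":0,"roll":0},{"tx":0,"ty":0,"tz":0,"roll":0},{"tx":0,"ty":0,"tz":0,"roll":0}]'>/dev/null; s; python3 -m handwheel '[{"tx":0,"ty":0,"tz":0,"roll":0}]'>/dev/null; s
```

```text
th 0.335 r 45.3 resist 7.50 radial -1.03 Fz 9.3 z 0.2042 grip 50.2 op 0.0180 t 18.3
th 0.335 r 45.2 resist 5.66 radial 0.11 Fz 8.5 z 0.2042 grip 50.2 op 0.0179 t 18.4
```

```bash
s(){ python3 -c "
from h import *
state()"; }; python3 -m handwheel '[{"tx":-2,"ty":-0.8,"tz":0,"roll":0},{"tx":0,"ty":0,"tz":0,"roll":0},{"tx":0,"ty":0,"tz":0,"roll":0}]'>/dev/null; s; python3 -m handwheel '[{"tx":0,"ty":0,"tz":0,"roll":0}]'>/dev/null; s
```

```text
th 0.372 r 45.3 resist 8.76 radial 0.32 Fz 9.8 z 0.2041 grip 50.3 op 0.0182 t 18.7
th 0.372 r 45.3 resist 8.34 radial -0.26 Fz 9.1 z 0.2042 grip 50.3 op 0.0180 t 18.8
```

```bash
s(){ python3 -c "
from h import *
state()"; }; for i in 1 2 3; do python3 -m handwheel '[{"tx":0,"ty":0,"tz":0,"roll":0}]'>/dev/null; s; done; python3 -m handwheel '[{"tx":-1,"ty":-0.5,"tz":0,"roll":0},{"tx":0,"ty":0,"tz":0,"roll":0},{"tx":0,"ty":0,"tz":0,"roll":0}]'>/dev/null; s;  for i in 1 2 3; do python3 -m handwheel '[{"tx":0,"ty":0,"tz":0,"roll":0}]'>/dev/null; s; done
```

```text
th 0.372 r 45.3 resist 8.83 radial -0.36 Fz 9.5 z 0.2041 grip 50.3 op 0.0180 t 18.8
th 0.371 r 45.3 resist 8.84 radial -0.98 Fz 9.8 z 0.2041 grip 50.3 op 0.0181 t 18.9
th 0.372 r 45.2 resist 7.72 radial -1.08 Fz 10.0 z 0.2042 grip 50.3 op 0.0184 t 19.0
th 0.387 r 45.3 resist 9.61 radial -0.45 Fz 10.5 z 0.2041 grip 50.3 op 0.0180 t 19.2
th 0.387 r 45.2 resist 10.02 radial 0.15 Fz 10.6 z 0.2042 grip 50.3 op 0.0183 t 19.3
th 0.387 r 45.3 resist 9.84 radial -0.58 Fz 10.6 z 0.2041 grip 50.3 op 0.0182 t 19.4
th 0.387 r 45.3 resist 9.90 radial 0.37 Fz 10.2 z 0.2041 grip 50.3 op 0.0183 t 19.5
```

Firmly hard: 11.9 N above the free level, inside the 9–12 N window. Now I wind back.

```bash
python3 -c "
from h import *
rows(6.73,.33,.2)"
```

```text
6.73 [{"tx":8.5,"ty":3.1,"tz":0,"roll":0},{"tx":8.8,"ty":1.3,"tz":0,"roll":0},{"tx":9,"ty":-0.5,"tz":0,"roll":0},{"tx":8.7,"ty":-2.3,"tz":0,"roll":0},{"tx":8.1,"ty":-3.9,"tz":0,"roll":0},{"tx":7.1,"ty":-5.5,"tz":0,"roll":0},{"tx":5.9,"ty":-6.7,"tz":0,"roll":0},{"tx":4.5,"ty":-7.8,"tz":0,"roll":0},{"tx":2.8,"ty":-8.6,"tz":0,"roll":0},{"tx":1,"ty":-8.9,"tz":0,"roll":0},{"tx":-0.7,"ty":-8.9,"tz":0,"roll":0},{"tx":-2.5,"ty":-8.7,"tz":0,"roll":0}] -> 4.33
4.33 [{"tx":-4.2,"ty":-7.9,"tz":0,"roll":0},{"tx":-5.6,"ty":-7,"tz":0,"roll":0},{"tx":-7,"ty":-5.7,"tz":0,"roll":0},{"tx":-7.9,"ty":-4.2,"tz":0,"roll":0},{"tx":-8.6,"ty":-2.6,"tz":0,"roll":0},{"tx":-9,"ty":-0.8,"tz":0,"roll":0},{"tx":-8.9,"ty":1,"tz":0,"roll":0},{"tx":-8.6,"ty":2.8,"tz":0,"roll":0},{"tx":-7.8,"ty":4.4,"tz":0,"roll":0},{"tx":-6.8,"ty":5.8,"tz":0,"roll":0},{"tx":-5.5,"ty":7.1,"tz":0,"roll":0},{"tx":-4,"ty":8.1,"tz":0,"roll":0}] -> 1.93
1.93 [{"tx":-2.3,"ty":8.7,"tz":0,"roll":0},{"tx":-0.5,"ty":9,"tz":0,"roll":0},{"tx":1.2,"ty":8.8,"tz":0,"roll":0},{"tx":3,"ty":8.5,"tz":0,"roll":0},{"tx":4.7,"ty":7.7,"tz":0,"roll":0},{"tx":6,"ty":6.7,"tz":0,"roll":0},{"tx":7.3,"ty":5.2,"tz":0,"roll":0},{"tx":8.2,"ty":3.8,"tz":0,"roll":0}] -> 0.33
```

```bash
s(){ python3 -c "
from h import *
state()"; }; python3 -m handwheel '[{"tx":8.5,"ty":3.1,"tz":0,"roll":0},{"tx":8.8,"ty":1.3,"tz":0,"roll":0},{"tx":9,"ty":-0.5,"tz":0,"roll":0},{"tx":8.7,"ty":-2.3,"tz":0,"roll":0},{"tx":8.1,"ty":-3.9,"tz":0,"roll":0},{"tx":7.1,"ty":-5.5,"tz":0,"roll":0},{"tx":0,"ty":0,"tz":0,"roll":0},{"tx":0,"ty":0,"tz":0,"roll":0}]'>/dev/null; s; python3 -m handwheel '[{"tx":5.9,"ty":-6.7,"tz":0,"roll":0},{"tx":4.5,"ty":-7.8,"tz":0,"roll":0},{"tx":2.8,"ty":-8.6,"tz":0,"roll":0},{"tx":1,"ty":-8.9,"tz":0,"roll":0},{"tx":-0.7,"ty":-8.9,"tz":0,"roll":0},{"tx":-2.5,"ty":-8.7,"tz":0,"roll":0},{"tx":0,"ty":0,"tz":0,"roll":0},{"tx":0,"ty":0,"tz":0,"roll":0}]'>/dev/null; s
```

```text
th 5.510 r 45.2 resist 0.96 radial -0.13 Fz 6.8 z 0.2042 grip 50.1 op 0.0184 t 20.2
th 4.322 r 45.0 resist 0.18 radial -2.77 Fz 5.4 z 0.2042 grip 49.8 op 0.0177 t 20.8
```

```bash
s(){ python3 -c "
from h import *
state()"; }; python3 -m handwheel '[{"tx":-5,"ty":-7.9,"tz":0,"roll":0},{"tx":-5.6,"ty":-7,"tz":0,"roll":0},{"tx":-7,"ty":-5.7,"tz":0,"roll":0},{"tx":-7.9,"ty":-4.2,"tz":0,"roll":0},{"tx":-8.6,"ty":-2.6,"tz":0,"roll":0},{"tx":-9,"ty":-0.8,"tz":0,"roll":0},{"tx":0,"ty":0,"tz":0,"roll":0},{"tx":0,"ty":0,"tz":0,"roll":0}]'>/dev/null; s; python3 -m handwheel '[{"tx":-8.9,"ty":1,"tz":0,"roll":0},{"tx":-8.6,"ty":2.8,"tz":0,"roll":0},{"tx":-7.8,"ty":4.4,"tz":0,"roll":0},{"tx":-6.8,"ty":5.8,"tz":0,"roll":0},{"tx":-5.5,"ty":7.1,"tz":0,"roll":0},{"tx":-4,"ty":8.1,"tz":0,"roll":0},{"tx":0,"ty":0,"tz":0,"roll":0},{"tx":0,"ty":0,"tz":0,"roll":0}]'>/dev/null; s
```

```text
th 3.111 r 44.8 resist 0.39 radial -0.73 Fz 5.8 z 0.2042 grip 50.0 op 0.0184 t 21.5
th 1.911 r 45.0 resist 0.52 radial -0.82 Fz 7.4 z 0.2042 grip 50.0 op 0.0183 t 22.2
```

```bash
s(){ python3 -c "
from h import *
state()"; }; python3 -m handwheel '[{"tx":-2.3,"ty":8.7,"tz":0,"roll":0},{"tx":-0.5,"ty":9,"tz":0,"roll":0},{"tx":1.2,"ty":8.8,"tz":0,"roll":0},{"tx":3,"ty":8.5,"tz":0,"roll":0},{"tx":4.7,"ty":7.7,"tz":0,"roll":0},{"tx":0,"ty":0,"tz":0,"roll":0}]'>/dev/null; s; python3 -m handwheel '[{"tx":6,"ty":6.7,"tz":0,"roll":0},{"tx":7.3,"ty":5.2,"tz":0,"roll":0},{"tx":8.2,"ty":3.8,"tz":0,"roll":0},{"tx":0,"ty":0,"tz":0,"roll":0},{"tx":0,"ty":0,"tz":0,"roll":0}]'>/dev/null; s; python3 -c "
from h import *
rows(.32,-.16,.06)"
```

```text
th 0.909 r 45.2 resist 0.99 radial -0.80 Fz 6.6 z 0.2042 grip 50.3 op 0.0185 t 22.7
th 0.322 r 45.3 resist 0.71 radial -0.33 Fz 6.3 z 0.2042 grip 50.3 op 0.0181 t 23.1
0.32 [{"tx":2.6,"ty":0.8,"tz":0,"roll":0},{"tx":2.6,"ty":0.6,"tz":0,"roll":0},{"tx":2.7,"ty":0.4,"tz":0,"roll":0},{"tx":2.7,"ty":0.3,"tz":0,"roll":0},{"tx":2.7,"ty":0.2,"tz":0,"roll":0},{"tx":2.7,"ty":-0.1,"tz":0,"roll":0},{"tx":2.6,"ty":-0.1,"tz":0,"roll":0},{"tx":2.7,"ty":-0.4,"tz":0,"roll":0}] -> -0.16
```

```bash
s(){ python3 -c "
from h import *
state()"; }; python3 -m handwheel '[{"tx":2.6,"ty":0.8,"tz":0,"roll":0},{"tx":2.6,"ty":0.6,"tz":0,"roll":0},{"tx":2.7,"ty":0.4,"tz":0,"roll":0},{"tx":2.7,"ty":0.3,"tz":0,"roll":0},{"tx":0,"ty":0,"tz":0,"roll":0},{"tx":0,"ty":0,"tz":0,"roll":0}]'>/dev/null; s; python3 -m handwheel '[{"tx":2.7,"ty":0.2,"tz":0,"roll":0},{"tx":0,"ty":0,"tz":0,"roll":0},{"tx":0,"ty":0,"tz":0,"roll":0}]'>/dev/null; s; python3 -m handwheel '[{"tx":1.5,"ty":0,"tz":0,"roll":0},{"tx":0,"ty":0,"tz":0,"roll":0},{"tx":0,"ty":0,"tz":0,"roll":0}]'>/dev/null; s
```

```text
th 0.093 r 45.3 resist 0.21 radial -0.39 Fz 6.2 z 0.2042 grip 50.2 op 0.0183 t 23.6
th 0.037 r 45.3 resist -0.45 radial -0.57 Fz 6.5 z 0.2042 grip 50.2 op 0.0184 t 23.8
th 0.008 r 45.3 resist -0.29 radial 0.32 Fz 6.4 z 0.2042 grip 50.2 op 0.0180 t 24.1
```

```bash
s(){ python3 -c "
from h import *
state()"; }; for i in 1 2 3; do python3 -m handwheel '[{"tx":1.5,"ty":0,"tz":0,"roll":0},{"tx":0,"ty":0,"tz":0,"roll":0},{"tx":0,"ty":0,"tz":0,"roll":0}]'>/dev/null; s; done
```

```text
th 6.279 r 45.2 resist -5.13 radial -0.38 Fz 4.7 z 0.2042 grip 50.0 op 0.0182 t 24.3
th 6.275 r 45.3 resist -10.77 radial 0.41 Fz 2.4 z 0.2043 grip 49.7 op 0.0178 t 24.6
th 6.272 r 45.3 resist -15.28 radial -0.02 Fz -0.5 z 0.2043 grip 49.4 op 0.0183 t 24.8
```

```bash
python3 -m handwheel '[{"tx":-1.5,"ty":0,"tz":0,"roll":0},{"tx":-1.7,"ty":0,"tz":0,"roll":0},{"tx":0,"ty":0,"tz":0,"roll":0},{"tx":0,"ty":0,"tz":0,"roll":0}]'>/dev/null; python3 -c "
from h import *
state(log=False)"; python3 -m handwheel '[{"tx":0,"ty":0,"tz":0,"roll":0},{"tx":0,"ty":0,"tz":0,"roll":0},{"tx":0,"ty":0,"tz":0,"roll":0},{"tx":0,"ty":0,"tz":0,"roll":0},{"tx":0,"ty":0,"tz":-3,"roll":0},{"tx":0,"ty":0,"tz":-10,"roll":0},{"tx":0,"ty":0,"tz":-20,"roll":0},{"tx":0,"ty":0,"tz":-25,"roll":0},{"tx":0,"ty":0,"tz":-25,"roll":0},{"tx":0,"ty":0,"tz":-25,"roll":0},{"tx":0,"ty":0,"tz":0,"roll":0}]' 50; python3 -m handwheel '[{"tx":30,"ty":0,"tz":0,"roll":0},{"tx":30,"ty":0,"tz":0,"roll":0},{"tx":30,"ty":0,"tz":0,"roll":0},{"tx":30,"ty":0,"tz":0,"roll":0},{"tx":0,"ty":0,"tz":0,"roll":0},{"tx":0,"ty":0,"tz":0,"roll":0}]'; python3 - <<'E'
from h import *
p,d=optics.get_image("side");q,_=optics.get_image("top")
a=cv2.resize(p[180:380,220:440],(440,400),interpolation=3);b=cv2.resize(q[180:320,240:360],(343,400),interpolation=3)
cv2.imwrite("pics/end.png",np.hstack([a,b])[...,::-1])
P=cloud("side",d)
for a,bb,c,m in dark("side",p,(240,180,300,235)):
  Q=P[m&(d>0)];print(a,bb,c,np.median(Q,0).round(4))
E
```

```text
th 6.280 r 45.3 resist -3.80 radial 0.15 Fz 3.9 z 0.2042 grip 49.9 op 0.0181 t 25.2
t: 26.08
tool_pos: [0.5597, -0.3088, 0.3203]
tool_rot: [0.686, 3.055, -0.007]
contact_force: [0.8, -0.5, 2.2]
opening: 0.05
grip_force: 0.0
t: 26.58
tool_pos: [0.4486, -0.2558, 0.3122]
tool_rot: [0.689, 3.064, -0.001]
contact_force: [-0.5, -0.4, -0.1]
opening: 0.05
grip_force: 0.0
328 [266, 204, 12, 31] [271.6, 219.2] [ 0.557  -0.2999  0.218 ]
182 [240, 180, 43, 6] [262.8, 181.7] [ 0.6895 -0.7327  0.01  ]
```

View pics/end.png

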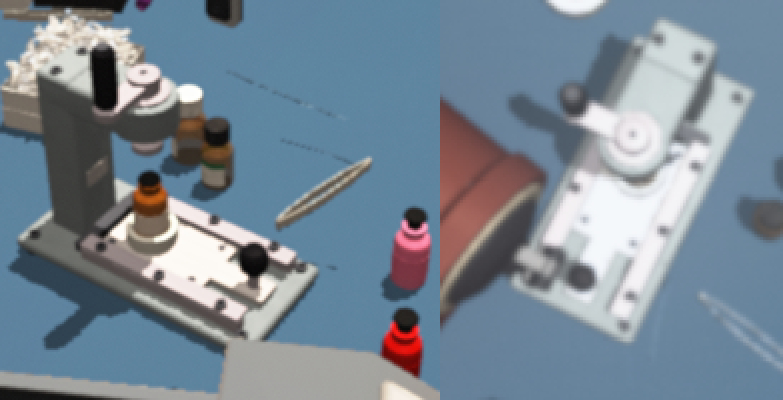

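The picture shows the ram up, the crank arm along the press's +y with the grip at the 0 position, and the shuttle in. The stopper's flange lies on the mouth of the vial at (150,185), and the bystanders are untouched.

```bash
python3 -c "
from station import ctrl
print(ctrl.finish_job())"
```

```text
the job is handed in; nothing more can be done
None
```

The job is handed in at about 27 s of the 72 s: shuttle pushed in to its stop, stopper wound down until the crank read about 12 N above the free level (top of the 9–12 N window), ram wound back to its top stop, grip released, and nothing else seen to move.

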